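Eject a drive caddy and trap it with the other finger

TASK

Press down the yellow release button of the drive dock with one finger of the open gripper while the other finger stands in the caddy's way, so that the orange-fronted drive caddy pops out against that finger and is trapped before its front reaches the red line. Do not lift the caddy, and leave everything else on the bench alone. The program finishes while holding: one finger still keeps the button down, the other still holds the popped-out caddy back.

Things in the scene. Friction and masses are not known exactly. Their poses are not given: they have to be found in the camera images.
- dock: black drive dock, fixed. Origin: on the bench, below the middle of the closed caddy's front face. x points inwards (to the grey spring box at its back), y to the button's side, z up; the caddy leaves along -x. Flat deck 20 mm above the bench, x -100 to 204, y -48 to 48. Guide walls beside the caddy, 42 above the bench, start at x = 8; the spring box, 54 high, spans x 128 to 204
- caddy: loose drive caddy on the deck, 0.14 to 0.28 kg: orange front plate 84 wide, 26 high, 6 thick (top 46 mm above the bench), grey body 70 wide, 22 high, 110 long overall. Origin: bottom middle of its front face; axes as the dock's (in the dock's frame x = 0 home, -25 mm when 25 out). A 5 N spring (3 N after 70 mm) shoots it out at up to 0.5 m/s, past the red line in about 0.2 s if not stopped
- release (a joint): travel of the yellow spring button, m: 0 up, 0.010 fully down. Pressed straight down (2 N to start, 6 N at full travel, plus up to 2 N of friction); the caddy is let go at about 0.006. It springs back up when left
- release_top (a point): middle of the button's top face, a yellow ribbed pad 36 mm (along dock x) by 24 (along y); 40 mm above the bench at rest, 30 fully pressed. It is at x = -30, y = 62 in the dock's frame: beside the caddy's way out, 30 ahead of the closed front. Low rims beside it are 25 above the bench
- catch (a point): top of the steel catch tooth that holds the caddy's front plate, 5 x 10 mm, 6 above the deck at rest (x -5 to 0, y 36 to 46 in the dock's frame); it sinks with the button and is clear of the caddy once that is 11 mm out. Nothing else stands on the deck ahead of the caddy
- red_line (a point): middle of the red line's edge nearest the caddy, on the deck, 53 mm ahead of the closed caddy's front (x = -53, y = 0 in the dock's frame); the line is 5 wide and runs across the deck
- screwdriver: blue-handled screwdriver, 170 long, lying beside the dock on the side away from the button; leave alone. Origin: on its long axis, near the bench
- spare_drive: dark flat spare drive, 100 x 70 x 9.5, lying beside the dock on the button's side, further back than the button; leave alone. Origin: middle of its underside
- fan: white 120 x 120 x 25 case fan with black blades, lying flat, on the left of the bench; leave alone. Origin: middle of its underside
- cleaner: white bottle with blue cap, 44 across, 120 high, standing on the right; leave alone. Origin: middle of its underside
- mug: blue mug, 80 across, 90 high, standing on the left; leave alone. Origin: middle of its underside
- screw_tray: blue two-compartment screw tray, 120 x 90 x 25, on the right; leave alone. Origin: middle of its underside
- heatsink: aluminium finned heatsink on a copper foot, 90 x 90 x 40, on the left; leave alone. Origin: middle of its underside
Not all that is in view belongs to the job. What is shaped like the caddy but green or pink is not meant.

How it is judged:
By the outcome, as a careful person would: the job done as asked, in the order asked, and still so for the second after the job is handed in, while the arm keeps its last pose, push and grip.
It also fails if it takes over 32 s, if anything falls off the work surface, if the arm or the gripper's body presses on something with over 40 N, if the wrist force passes 120 N, or if a joint passes its speed limit or range.

ROBOT

A 6-joint arm with a two-finger parallel gripper is mounted at the origin on the work surface. World frame = base frame: x ahead of the robot, y to its left, z up, the work surface at z = 0. Lengths are in m, angles in rad, forces in N, time in s.
With the tool pointing down it reaches from about 0.225 to 0.875 m from the base axis. Payload 3.4 kg.
Tool frame: the origin (TCP) lies at the very end of the fingers, on their centre line; the grasp point (between the pads) lies 19 mm behind it (arm.pinch_z is the distance from the TCP to the grasp point, in m); z points along the fingers, y is the line along which they close (so a half turn about z gives the same grasp; the last joint's range is limited). The gripper opens to 85 mm and grips with 20 to 120 N. Pads are 22 mm wide; open, the fingers measure 114 mm over their backs; the gripper's body (76 mm by 85 mm) begins 54 mm behind the grasp point. The pads swing forward as they close: fully open they stand 13 mm farther back than shut.
Start: joints at [1.045, 0.276, 1.505, -0, 1.361, -0.121], TCP at [0.226, 0.529, 0.231] pointing down, gripper open.
Joint ranges: [-2.89, 2.89], [-0.75, 2.08], [0.22, 2.7], [-1.18, 4.32], [0.11, 2.71], [-2.7, 2.7]. Speed limits (rad/s): [2.57, 2.57, 3.14, 3.14, 3.14, 3.14].

INTERFACE

Orientations are given as a unit quaternion [x, y, z, w].
In Python, from workcell import arm, eyes, job gives the robot as it stands.
- The arm moves only by the shell command python3 -m creep 'ROWS' [FORCE]. ROWS is JSON, a list of rows, each an object with "hand": the closure in counts, from 0 (fully open) to 255 (shut); "travel": the shift along the tool's x, y, z in mm, a list of three; "delta_rot": the turn, a rotation vector about the tool's x, y, z in rad, a list of three. A call has 1 to 20 rows; each row is the pose to reach, as a shift and turn from the pose commanded when the call began, along the tool's axes at that moment; what a row does not reach only later rows make up. A row lasts 1/12 s, in which the tool goes at most 41.7 mm and 7.16 degrees, less where a joint would pass 70% of its speed; a pose out of reach is approached as far as the arm can. A call with a gripper value outside its range is refused whole. The fingers move at their own pace and stop on an object; FORCE is the grip in N (left out, the last holds). Time passes only in rows, so rows that repeat a pose let the fingers close. It gives the time, the measured TCP pose, the force, the opening and the grip force at its end, in the units of the state.
- arm.get_obs(): the state, without advancing time (a new reading comes with each control period).
- eyes.grab_frame(name): name is "scene" or "top" or "wrist"; returns a dict with "image" (400x640x3 uint8, red, green, blue), "z_map" (400x640 float32, m along the optical axis (not along the pixel's ray), 0 where there is no reading), "camera_matrix" (3x3 intrinsics, pixels), "camera_from_world" (4x4, takes a point from world to camera coordinates). Camera axes: x right, y down, z forward; pixel columns grow to the right and rows downward; lengths in m; the calibration is good to about 2 mm. The wrist camera is an equidistant fisheye: a pixel r from the principal point sees the ray r / f radians off the axis. A picture is of the moment at which its call begins.
- job.hand_in(): hands the job in; it is judged then, once.
The state is a dict: "clock": time; "joint_positions": joint angles; "joint_vel": joint speeds; "joint_torque": joint torques, N m; "position": TCP position; "orientation": TCP orientation; "ft_force": force on the tool from outside, world axes, zero at the start; "wrist_torque": the same for the moment, N m; "width": finger opening in m; "finger_force": force on a finger pad.
Only numpy, scipy, OpenCV 4.12 (cv2) and the standard library are available. Lean on these libraries where they do the work, as an engineer would, in place of code of your own. Each camera call takes 0.05 s, during which the arm holds its last target. There are 200 camera calls.

## Working session

There is one attempt and no reset: what is moved stays moved. The work goes in short steps, Python scripts to look and compute and a shell command to move; the robot and the scene stay as the last step left them, time stands still between calls to the robot, and variables do not carry over. Pictures are saved under pics/ and viewed, at most 10 in all, crops included, and the job is handed in when it is done.

```bash
mkdir -p pics
cat > h.py <<'E'
import numpy as np, cv2
from workcell import arm, eyes, job
def save(n,f): cv2.imwrite(f'pics/{n}.png', cv2.cvtColor(f['image'],cv2.COLOR_RGB2BGR)); np.savez(f'pics/{n}.npz',**f)
def load(n): return np.load(f'pics/{n}.npz')
def px(f,u,v,z=None,h=None):
    K=f['camera_matrix'];T=np.linalg.inv(f['camera_from_world'])
    r=np.linalg.inv(K)@[u,v,1]
    if h is not None:
        d=T[:3,:3]@r; z=(h-T[2,3])/d[2]
    elif z is None:
        p=f['z_map'][int(v)-1:int(v)+2,int(u)-1:int(u)+2]; z=np.median(p[p>0])
    return T[:3,:3]@(r*z)+T[:3,3]
E
python3 - <<'E'
from h import *
for n in ('top','scene'): save(n,eyes.grab_frame(n))
o=arm.get_obs(); print(o)
E
```

```text
{'clock': 0.1, 'joint_positions': array([ 1.04499112e+00,  2.76545654e-01,  1.50601280e+00,  2.27364729e-05,
        1.36069962e+00, -1.20981416e-01]), 'joint_vel': array([-0.00058399, -0.00022924, -0.00440141,  0.0011392 , -0.00011088,
        0.00083239]), 'joint_torque': array([ 2.11316445e-03, -4.17698514e+01, -2.46406531e+01, -4.84715338e-05,
        5.78864798e-03, -3.49675122e-05]), 'position': array([0.22621714, 0.5281187 , 0.23051578]), 'orientation': array([ 2.01034831e-01,  9.79583740e-01, -7.86016083e-04, -2.75164875e-04]), 'ft_force': array([ 0.50328931,  0.02897738, -0.31453499]), 'wrist_torque': array([-0.01546382,  0.03643657, -0.04887931]), 'finger_force': 0.0, 'width': 0.08550754244957898}
```

View pics/top.png

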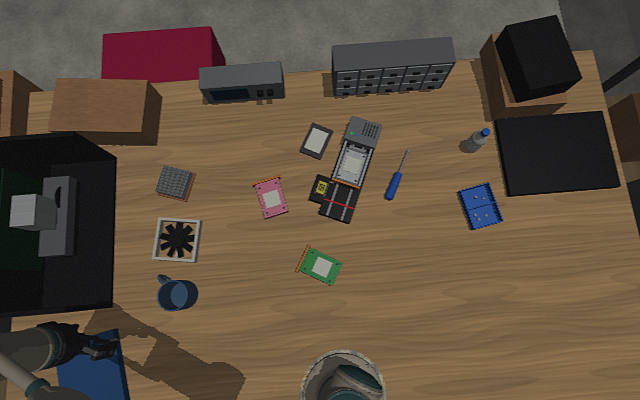

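View pics/scene.png

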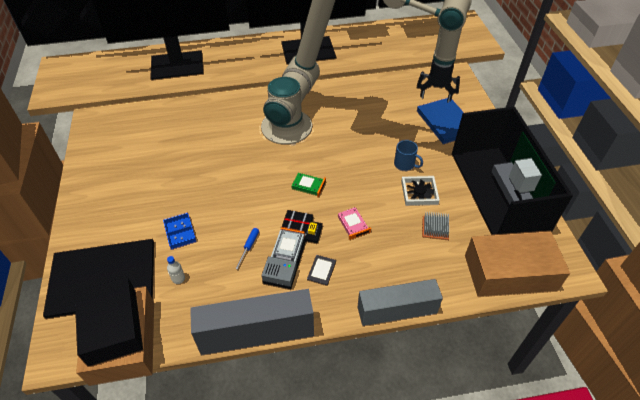

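The top view shows the dock at (345,175), with its yellow button at (321,187). Three things look like the caddy: the one in the dock (350,168), the pink one (270,197) and the green one (320,266). I choose the one in the dock and will check it in a crop.

Run:
```python
from h import *
im=cv2.imread('pics/top.png')[110:230,295:395]
cv2.imwrite('pics/c1.png',cv2.resize(im,None,fx=5,fy=5,interpolation=cv2.INTER_CUBIC))
f=load('top')
for u,v,h in [(321,187,.04),(334,182,.046),(360,187,.046),(350,168,.042),(364,130,.054)]: print(u,v,px(f,u,v),px(f,u,v,h=h))
print(np.linalg.inv(f['camera_from_world'])[:3,3])
```

```text
321 187 [0.56451901 0.01159539 0.04017763] [0.56456253 0.01159364 0.04      ]
334 182 [ 0.58062235 -0.02772291  0.02265072] [ 0.57465563 -0.02667948  0.046     ]
360 187 [ 0.55982292 -0.10229089  0.02017334] [ 0.55371478 -0.09942867  0.046     ]
350 168 [ 0.61377257 -0.07688342  0.04102781] [ 0.61349084 -0.076796    0.042     ]
364 130 [ 0.72129553 -0.12767527  0.05518941] [ 0.72176193 -0.12783899  0.054     ]
[0.2935612  0.02247695 1.14599154]
```

View pics/c1.png

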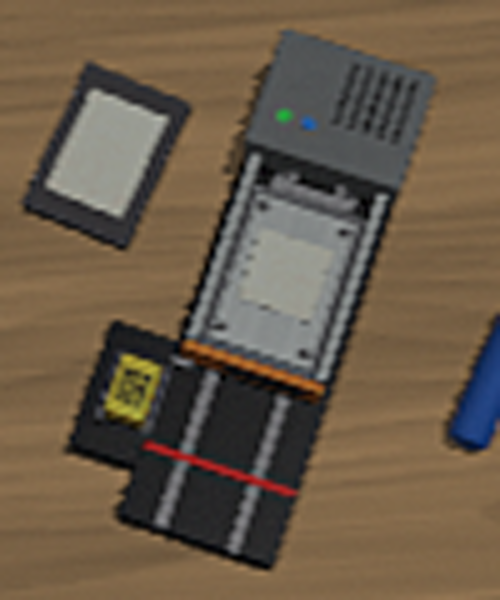

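The crop shows the orange front plate closed in the dock, from (182,350) to (323,395), the yellow button at (133,388) and the red line from (146,443) to (299,491). The choice is confirmed. Next I fit the dock pose.

```bash
cat >> h.py <<'E'
def fit(P,Q):  # dock xy -> world xy rigid
    P=np.array(P);Q=np.array(Q);p=P-P.mean(0);q=Q-Q.mean(0)
    a=np.arctan2((p[:,0]*q[:,1]-p[:,1]*q[:,0]).sum(),(p*q).sum())
    R=np.array([[np.cos(a),-np.sin(a)],[np.sin(a),np.cos(a)]]);t=Q.mean(0)-R@P.mean(0)
    return a,R,t,(P@R.T+t-Q)*1e3
E
python3 - <<'E'
from h import *
f=load('top')
D=[(120,517,-100,48,20),(270,568,-100,-48,20),(285,30,204,48,54),(437,72,204,-48,54),(134,388,-30,62,40),(148,441,-53,48,20),(299,489,-53,-48,20),(183,347,0,42,46),(323,388,0,-42,46)]
P=[(d[2]/1e3,d[3]/1e3) for d in D];Q=[px(f,295+d[0]/5-.4,110+d[1]/5-.4,h=d[4]/1e3)[:2] for d in D]
a,R,t,e=fit(P,Q);print(np.degrees(a),t,np.round(e,1))
for n,p in dict(btn=(-.03,.062),red=(-.053,0),mid=(-.03,.011)).items(): print(n,R@p+t)
from scipy.spatial.transform import Rotation as Ro
o=arm.get_obs();print(Ro.from_quat(o['orientation']).as_matrix())
E
```

```text
-23.474973097655358 [ 0.56699898 -0.05801345] [[ 1.3  1.2]
 [-0.1 -3.5]
 [ 3.5  0.8]
 [-1.  -0.8]
 [ 0.3  0.3]
 [ 1.   2.4]
 [-1.5 -1. ]
 [-0.5 -0. ]
 [-3.1  0.6]]
btn [0.56417956 0.01080552]
red [ 0.51838557 -0.03690098]
mid [ 0.54386379 -0.03597342]
[[-9.19169842e-01  3.93860471e-01 -8.55127296e-04]
 [ 3.93861336e-01  9.19168758e-01 -1.42930170e-03]
 [ 2.23060854e-04 -1.65057260e-03 -9.99998613e-01]]
```

```bash
python3 -m creep '[{"hand":60,"travel":[-16,-12,0],"delta_rot":[0,0,0]},{"hand":100,"travel":[-45,-33,0],"delta_rot":[0,0,0]},{"hand":100,"travel":[-75,-55,0],"delta_rot":[0,0,0]},{"hand":100,"travel":[-106,-78,0],"delta_rot":[0,0,0]},{"hand":100,"travel":[-137,-100,0],"delta_rot":[0,0,0]},{"hand":100,"travel":[-168,-123,0],"delta_rot":[0,0,0]},{"hand":100,"travel":[-199,-146,0],"delta_rot":[0,0,0]},{"hand":100,"travel":[-230,-169,0],"delta_rot":[0,0,0]},{"hand":100,"travel":[-261,-191,0],"delta_rot":[0,0,0]},{"hand":100,"travel":[-292,-214,10],"delta_rot":[0,0,0]},{"hand":100,"travel":[-323,-237,20],"delta_rot":[0,0,0]},{"hand":100,"travel":[-354,-260,30],"delta_rot":[0,0,0]},{"hand":100,"travel":[-385,-282,40],"delta_rot":[0,0,0]},{"hand":100,"travel":[-416,-305,50],"delta_rot":[0,0,0]},{"hand":100,"travel":[-447,-328,60],"delta_rot":[0,0,0]},{"hand":100,"travel":[-475,-349,70],"delta_rot":[0,0,0]},{"hand":100,"travel":[-498,-366,80],"delta_rot":[0,0,0]},{"hand":100,"travel":[-511,-375,80],"delta_rot":[0,0,0]},{"hand":100,"travel":[-511,-375,80],"delta_rot":[0,0,0]},{"hand":100,"travel":[-511,-375,80],"delta_rot":[0,0,0]}]' 40
python3 - <<'E'
from h import *
f=eyes.grab_frame('wrist'); save('w1',f)
o=arm.get_obs(); print(o['position'],o['width'],o['ft_force'],o['joint_positions'],f['camera_matrix'],f['camera_from_world'])
E
```

```text
clock: 1.77
position: [0.5483, -0.0172, 0.1512]
orientation: [0.202, 0.979, 0.0, -0.001]
ft_force: [-0.8, 0.5, -0.1]
width: 0.052
finger_force: 0.0
[ 0.54783236 -0.01643822  0.15146947] 0.05150295967982811 [-0.89140812  0.33714978  0.24375041] [-1.57679622e-01  2.93452162e-01  1.68834819e+00  1.16716060e-03
  1.16096670e+00 -1.32397158e+00] [[309.70691629   0.         314.24596723]
 [  0.         309.70691629 199.62520542]
 [  0.           0.           1.        ]] [[ 3.97005100e-01  9.17816390e-01  1.59514744e-04 -2.00583579e-01]
 [ 8.86457898e-01 -3.83485891e-01  2.59096443e-01 -5.05452090e-01]
 [ 2.37864134e-01 -1.02721206e-01 -9.65851442e-01  1.68509274e-01]
 [ 0.00000000e+00  0.00000000e+00  0.00000000e+00  1.00000000e+00]]
```

View pics/w1.png

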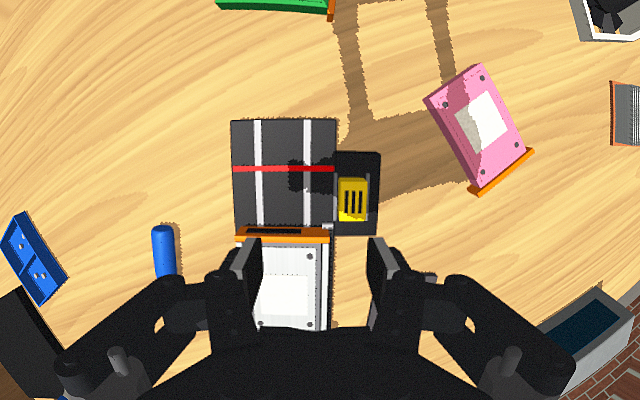

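The wrist view shows the red line from (233,168) to (335,168), the button at (352,199), the plate's front edge at row ~233 and the fingers at columns 250 and 378. I refine the dock pose from these pixels.

```bash
cat >> h.py <<'E'
def wpx(f,u,v,h):
    K=f['camera_matrix'];T=np.linalg.inv(f['camera_from_world'])
    d=np.array([u-K[0,2],v-K[1,2]]);r=np.hypot(*d);th=r/K[0,0]
    ray=T[:3,:3]@np.r_[d/r*np.sin(th),np.cos(th)]
    return T[:3,3]+ray*(h-T[2,3])/ray[2]
E
python3 - <<'E'
from h import *
f=load('w1')
im=cv2.imread('pics/w1.png')[110:290,220:400]
cv2.imwrite('pics/c2.png',cv2.resize(im,(580*1,580),interpolation=cv2.INTER_CUBIC))
D=[(352.5,199,-30,62,40),(233,172,-53,48,20),(335,172,-53,-48,20),(232,121,-100,-48,20),(337,119,-100,48,20)]
D[1]=(233,172,-53,-48,20);D[2]=(335,171,-53,48,20)
P=[(d[2]/1e3,d[3]/1e3) for d in D];Q=[wpx(f,d[0],d[1],d[4]/1e3)[:2] for d in D]
a,R,t,e=fit(P,Q);print(np.degrees(a),t,np.round(e,1))
o=arm.get_obs();print('tcp in dock',R.T@(o['position'][:2]-t))
for u,v in [(237,229),(328,229),(237,233)]: print('plate',R.T@(wpx(f,u,v,.046)[:2]-t))
E
```

```text
-23.25563046233908 [ 0.56819932 -0.05734038] [[ 2.6  0.7]
 [-0.8 -1. ]
 [ 0.4  1.6]
 [-1.6 -1.8]
 [-0.6  0.5]]
tcp in dock [-0.03486176  0.02953738]
plate [-0.00687819 -0.03964889]
plate [-0.0072376   0.03937635]
plate [-0.00313302 -0.03996671]
```

View pics/c2.png

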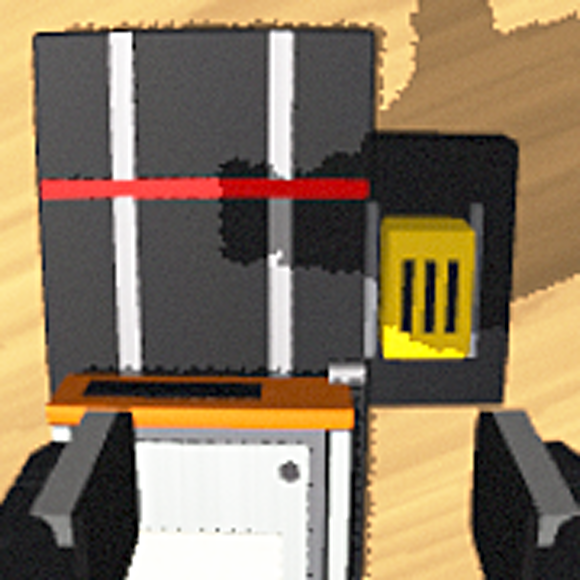

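```bash
python3 -m creep '[{"hand":100,"travel":[-1,0,12],"delta_rot":[0,0,0]},{"hand":100,"travel":[-2,0,30],"delta_rot":[0,0,0]},{"hand":100,"travel":[-2,0,50],"delta_rot":[0,0,0]},{"hand":100,"travel":[-2,0,70],"delta_rot":[0,0,0]},{"hand":100,"travel":[-2,0,85],"delta_rot":[0,0,0]},{"hand":100,"travel":[-2,0,94],"delta_rot":[0,0,0]},{"hand":100,"travel":[-2,0,98],"delta_rot":[0,0,0]},{"hand":100,"travel":[-2,0,98],"delta_rot":[0,0,0]},{"hand":100,"travel":[-2,0,98],"delta_rot":[0,0,0]}]'
python3 - <<'E'
from h import *
f=eyes.grab_frame('wrist'); save('w2',f)
o=arm.get_obs(); print(o['position'],o['width'],o['ft_force'])
t=np.array([.5682,-.0573]);a=np.radians(-23.3);R=np.array([[np.cos(a),-np.sin(a)],[np.sin(a),np.cos(a)]]);print(R.T@(o['position'][:2]-t))
E
```

```text
clock: 2.57
position: [0.5508, -0.0176, 0.0542]
orientation: [0.201, 0.98, 0.0, 0.001]
ft_force: [0.9, 0.4, 0.4]
width: 0.0517
finger_force: 0.0
[ 0.55107394 -0.01781474  0.05439274] 0.05208485444478044 [ 0.12256761 -0.92772792 -0.22227809]
[-0.03134758  0.02949096]
```

View pics/w2.png

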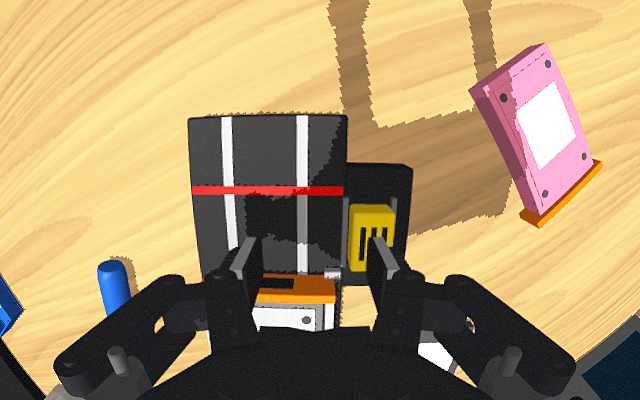

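The right fingertip, at (382,238), is over the button, and the left one stands ahead of the plate. I press slowly while watching the force.

```bash
python3 -m creep '[{"hand":100,"travel":[1,0,3],"delta_rot":[0,0,0]},{"hand":100,"travel":[2,0,7],"delta_rot":[0,0,0]},{"hand":100,"travel":[2,0,11],"delta_rot":[0,0,0]},{"hand":100,"travel":[2,0,14],"delta_rot":[0,0,0]},{"hand":100,"travel":[2,0,15],"delta_rot":[0,0,0]},{"hand":100,"travel":[2,0,15],"delta_rot":[0,0,0]}]'
python3 -m creep '[{"hand":100,"travel":[0,0,1],"delta_rot":[0,0,0]},{"hand":100,"travel":[0,0,2],"delta_rot":[0,0,0]},{"hand":100,"travel":[0,0,3],"delta_rot":[0,0,0]},{"hand":100,"travel":[0,0,3],"delta_rot":[0,0,0]}]'
```

```text
clock: 3.12
position: [0.5482, -0.0174, 0.0378]
orientation: [0.201, 0.98, 0.0, -0.0]
ft_force: [0.7, -0.1, -0.5]
width: 0.0522
finger_force: 0.0
clock: 3.45
position: [0.5487, -0.0174, 0.0355]
orientation: [0.201, 0.98, 0.0, 0.0]
ft_force: [-0.0, 0.0, 1.2]
width: 0.0519
finger_force: 0.7
```

```bash
python3 -m creep '[{"hand":100,"travel":[0,0,2],"delta_rot":[0,0,0]},{"hand":100,"travel":[0,0,4],"delta_rot":[0,0,0]},{"hand":100,"travel":[0,0,4],"delta_rot":[0,0,0]}]'
python3 -m creep '[{"hand":100,"travel":[0,0,1],"delta_rot":[0,0,0]},{"hand":100,"travel":[0,0,3],"delta_rot":[0,0,0]},{"hand":100,"travel":[0,0,5],"delta_rot":[0,0,0]},{"hand":100,"travel":[0,0,5],"delta_rot":[0,0,0]},{"hand":100,"travel":[0,0,5],"delta_rot":[0,0,0]},{"hand":100,"travel":[0,0,5],"delta_rot":[0,0,0]}]'
python3 - <<'E'
from h import *
f=eyes.grab_frame('wrist'); save('w3',f);save('t3',eyes.grab_frame('top'))
print(arm.get_obs()['ft_force'])
E
```

```text
clock: 3.7
position: [0.5488, -0.0174, 0.0313]
orientation: [0.201, 0.98, 0.0, 0.0]
ft_force: [-0.7, -0.7, 2.4]
width: 0.0517
finger_force: 1.4
clock: 4.2
position: [0.5479, -0.017, 0.0265]
orientation: [0.201, 0.979, 0.0, -0.001]
ft_force: [-2.4, -0.2, 5.9]
width: 0.0519
finger_force: 5.4
[-2.10840332 -0.18542784  5.73654101]
```

View pics/w3.png

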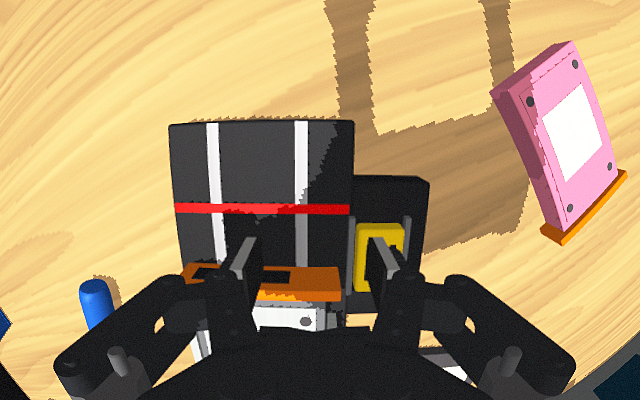

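The caddy has popped out: its plate, at rows 266–300, rests against the left finger, short of the red line at row 209. I add a little more press, let it settle and check again.

```bash
python3 -m creep '[{"hand":100,"travel":[0,0,0.5],"delta_rot":[0,0,0]},{"hand":100,"travel":[0,0,1],"delta_rot":[0,0,0]},{"hand":100,"travel":[0,0,1],"delta_rot":[0,0,0]},{"hand":100,"travel":[0,0,1],"delta_rot":[0,0,0]},{"hand":100,"travel":[0,0,1],"delta_rot":[0,0,0]},{"hand":100,"travel":[0,0,1],"delta_rot":[0,0,0]},{"hand":100,"travel":[0,0,1],"delta_rot":[0,0,0]},{"hand":100,"travel":[0,0,1],"delta_rot":[0,0,0]},{"hand":100,"travel":[0,0,1],"delta_rot":[0,0,0]},{"hand":100,"travel":[0,0,1],"delta_rot":[0,0,0]},{"hand":100,"travel":[0,0,1],"delta_rot":[0,0,0]},{"hand":100,"travel":[0,0,1],"delta_rot":[0,0,0]}]'
python3 - <<'E'
from h import *
f=eyes.grab_frame('wrist'); save('w4',f)
t=np.array([.5682,-.0573]);a=np.radians(-23.3);R=np.array([[np.cos(a),-np.sin(a)],[np.sin(a),np.cos(a)]])
for u,v in [(190,264),(340,267)]: print(R.T@(wpx(f,u,v,.046)[:2]-t))
cv2.imwrite('pics/c4.png',cv2.resize(cv2.imread('pics/w4.png')[180:340,150:450],None,fx=2.6,fy=2.6))
o=arm.get_obs();print(o['ft_force'],o['position'])
E
```

```text
clock: 5.3
position: [0.5479, -0.017, 0.0263]
orientation: [0.202, 0.979, 0.0, -0.0]
ft_force: [-3.3, 0.3, 12.3]
width: 0.0521
finger_force: 8.2
[-0.03598832 -0.0305484 ]
[-0.03615807  0.03918466]
[-3.56424207  0.77672897 11.18630319] [ 0.54788115 -0.01695936  0.0262882 ]
```

View pics/c4.png

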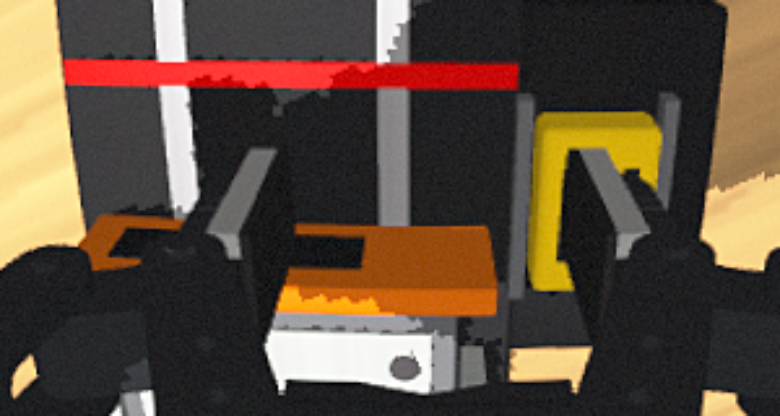

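The button is bottomed out (about 11 N on the wrist), and the caddy is held square against the left finger, well short of the red line. I hand in.

```bash
python3 -c "from workcell import job; print(job.hand_in())"
```

```text
the job is handed in; nothing more can be done
None
```

The job is handed in with one finger holding the release button fully down and the other holding the popped-out caddy short of the red line; it took about 5.4 s of robot time and the arm touched nothing else.

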